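Stack the colour-rod totes interlocked on the glass bench turntable

ROBOT

A 6-joint arm with a two-finger parallel gripper is mounted at the origin on the work surface. World frame = base frame: x ahead of the robot, y to its left, z up, the work surface at z = 0. Lengths are in m, angles in rad, forces in N, time in s.
With the tool pointing down it reaches from about 0.375 to 0.9 m from the base axis. Payload 3.1 kg.
Tool frame: the origin (TCP) lies midway between the tips of the shut fingers; the grasp point (between the pads) lies manip.grip_depth behind it (manip.grip_depth is the distance from the TCP to the grasp point, in m); z points along the fingers, y is the direction in which the jaws open and shut (so a half turn about z gives the same grasp; the last joint's range is limited). The gripper opens to 85 mm and grips with 20 to 120 N. Pads are 22 mm wide; open, the fingers measure 114 mm over their backs; the gripper's body (76 mm by 85 mm) begins 54 mm behind the grasp point. The pads swing forward as they close: fully open they stand 13 mm farther back than shut.
Start: joints at [-1.393, 0.527, 1.433, -0, 1.181, -0.178], TCP at [0.218, -0.586, 0.231] pointing down, gripper open.
Joint ranges: [-3.08, 3.08], [-0.75, 2.2], [0.22, 2.44], [-1.43, 4.57], [0, 2.65], [-2.85, 2.85]. Speed limits (rad/s): [2.79, 2.79, 3.14, 3.14, 3.14, 3.14].

INTERFACE

Orientations are given as a unit quaternion [x, y, z, w].
In Python, from station import manip, vision gives the robot as it stands.
- The arm moves only by the shell command python3 -m crank 'ROWS' [FORCE]. ROWS is JSON, a list of rows, each an object with "grip": the closure, from 0 (fully open) to 1 (shut); "offset": the shift along the tool's x, y, z in mm, a list of three; "angular": the turn, a rotation vector about the tool's x, y, z in degrees, a list of three. A call has 1 to 10 rows; each row is the pose to reach, as a shift and turn from the pose commanded when the call began, along the tool's axes at that moment; what a row does not reach only later rows make up. A row lasts 1/10 s, in which the tool goes at most 50 mm and 8.59 degrees, less where a joint would pass 70% of its speed; a pose out of reach is approached as far as the arm can. A call with a gripper value outside its range is refused whole. The fingers move at their own pace and stop on an object; FORCE is the grip in N (left out, the last holds). Time passes only in rows, so rows that repeat a pose let the fingers close. It gives the time, the measured TCP pose, the force and the opening at its end, in the units of the state.
- manip.sense(): the state, without advancing time (a new reading comes with each control period).
- vision.snapshot(name): name is "scene" or "top" or "wrist"; returns a dict with "pixels" (420x560x3 uint8, red, green, blue), "intrinsics" (3x3 intrinsics, pixels), "R" (3x3) and "t" (3): a world point X has camera coordinates R X + t. Camera axes: x right, y down, z forward; pixel columns grow to the right and rows downward; lengths in m; the calibration is good to about 2 mm. The wrist camera is an equidistant fisheye: a pixel r from the principal point sees the ray r / f radians off the axis. A picture is of the moment at which its call begins. There is no depth.
- manip.sign_off(): hands the job in, once; it reports no verdict.
The state is a dict: "t": time; "q": joint angles; "qd": joint speeds; "tau": joint torques, N m; "tcp_pos": TCP position; "tool_rot": TCP orientation; "force": force on the tool from outside, world axes, zero at the start; "ft_torque": the same for the moment, N m; "finger_gap": opening from 0.0 (shut) to 1.0 (fully open).
Only numpy, scipy, OpenCV 4.12 (cv2) and the standard library are available. Lean on these libraries where they do the work, as an engineer would, in place of code of your own. Each camera call takes 0.05 s, during which the arm holds its last target.

TASK

First push the full red tote round on its turntable until its pick opening faces straight away from the robot's edge of the bench (within about ten degrees), while the yellow tote is still off it. Then lower the empty yellow tote gently, without dropping it, onto the red one with its own pick opening facing the robot's edge, so that it interlocks level on the red tote's four cleats instead of nesting, and let go. Do not shove or tip anything else on the bench.

Things in the scene. Friction and masses are not known exactly. Their poses are not given: they have to be found in the camera images.
- lower (a joint): turn of the red tote on its turntable, rad, about the vertical, positive anticlockwise seen from above; at 0 the tote's pick opening faces -x (the robot's edge of the bench), at +3.14 or -3.14 it faces +x, straight away. Turns freely both ways to 4.5 rad, held where it is left by a friction of about 0.25 N m (about 4 N pushed at a tote end).
- lower_centre (a point): centre of the full red tote, half-way up (65 mm above the bench), on the turn axis; axes turn with the tote, its pick opening (62 mm wide gap, from 48 mm up) in the -x end. 154 mm long (x), 106 wide (y), 70 high; above 36 mm its 6 mm walls are 154 x 106 outside, below only 132 x 64. Fixed on a plywood disc, radius 98 mm, top 30 mm above the bench. Push its long walls near an end from outside.
- lower_cleats (a point): point on the red tote's turn axis, level with the tops of its four black cleats: 62 mm above its underside, 92 mm above the bench, 8 mm below its rim; axes as the tote. Cleats 16 mm long stand inside both long walls at x = +50 and -30 mm, reaching in to y = +-35 mm. A tote turned half round rests its feet on them, underside at this point; the same way round it sinks 22 mm deeper.
- upper_centre (a point): centre of the loose empty yellow tote (about 0.25 kg), half-way up (35 mm above its underside); x along it with the pick opening at the -x end, z up. Same shape and size as the red tote. Across its middle (x = 0) stands a black grip web, 12 mm thick in x, 56 mm wide in y, from the floor (5 mm) up to 40 mm; clear space each side of it 56 mm long, 56 mm wide.
- upper_foot (a point): centre of the yellow tote's underside; same axes. Four feet, 16 mm long in x, level with the underside, reach out to y = +-43 mm at x = -50 and +30 mm. Seated in the other tote it has a play of 5 mm in x and 4 mm in y either way.
- upper_front (a point): middle of the yellow tote's pick-opening end, 77 mm in -x and 9 mm up from its centre; same axes.
- ornament: bystander: white double-bulb glass ornament, 72 mm diameter, 88 mm high, origin at its underside
- mould: bystander: open brass mould, 72 mm diameter, 85 mm high, origin at its underside
- jar: bystander: amber glass jar with steel cap, 66 mm diameter, 95 mm high, origin at its underside
- sprayer: bystander: clear spray bottle with blue head, 72 mm diameter, 177 mm high, origin at its underside
- paddle: bystander: flat wooden paddle, 210 mm long along x, 75 mm wide, 20 mm high, lying on the bench, origin at its underside
- jacks: bystander: steel jacks (long sprung tongs), 210 mm long along x, 56 mm wide, 12 mm high, lying on the bench, origin at its underside
Mind the look-alikes: they are no part of the job. Of the things that look like the part that bears upper_centre, the largest one is meant.

How it is judged:
On the way, in this order (a step that is already met when the one before it is completed fails the run):
1. the red tote's pick opening faces away from the robot's edge within 0.2 rad, at rest, with the yellow tote still off it ((value of joint lower between 2.9416 and 3.3416 rad or value of joint lower between -3.3416 and -2.9416 rad) and velocity of joint lower between -0.05 and 0.05 rad/s and horizontal distance between upper_centre and lower_centre above 0.1 m), for 0.2 s.
2. the yellow tote stands interlocked on the red one ((value of joint lower between 2.9416 and 3.3416 rad or value of joint lower between -3.3416 and -2.9416 rad) and x of upper_centre in the frame of lower_centre between -0.008 and 0.008 m and y of upper_centre in the frame of lower_centre between -0.007 and 0.007 m and z of upper_centre in the frame of lower_centre between 0.058 and 0.066 m and angle between upper_centre's own z axis and vertical below 0.06 rad and angle between the x axis of upper_centre and the x axis of lower_centre, either way round below 0.12 rad and x of upper_front in the frame of lower_centre above 0.05 m), for 0.2 s.
At the end, for the whole second after the job is handed in: red opening faces away (joint within 0.2 rad of +-3.14), at rest; yellow tote on the cleats, half round: centre 58-66 mm above the red one's, within 8 mm along, 7 mm across, level to 0.06 rad, square to 0.12 rad, its opening over the red tote's closed end (all of step 2 and velocity of joint lower between -0.05 and 0.05 rad/s); the robot touches nothing.
It fails at once if a bystander is shoved more than 30 mm or tipped over 0.5 rad (distance of any of ornament, mould, jar, sprayer, paddle, jacks from where it was at the start of the episode above 0.03 m or angle between any of ornament, mould, jar, sprayer, paddle, jacks's own z axis and vertical above 0.5 rad).
It fails at once if the yellow tote is dropped onto the red one from more than about a centimetre (faster than 0.5 m/s just above it) (linear speed of upper above 0.5 m/s and horizontal distance between upper_centre and lower_centre below 0.06 m and z of upper_centre in the frame of lower_centre below 0.11 m).
It also fails if it takes over 67 s, if anything falls off the work surface, if the arm or the gripper's body presses on something with over 40 N, if the wrist force passes 120 N, or if a joint passes its speed limit or range.

## Working session

There is one attempt and no reset: what is moved stays moved. The work goes in short steps, Python scripts to look and compute and a shell command to move; the robot and the scene stay as the last step left them, time stands still between calls to the robot, and variables do not carry over. Pictures are saved under pics/ and viewed, and the job is handed in when it is done.

```bash
ls; mkdir -p pics
python3 - <<'E'
from station import manip, vision
import cv2
s=manip.sense();print({k:(v if not hasattr(v,'__len__') else [round(float(x),4) for x in v]) for k,v in s.items()}, manip.grip_depth)
for n in ["scene","top","wrist"]:
    d=vision.snapshot(n);cv2.imwrite(f"pics/{n}0.png",d["pixels"][:,:,::-1]);print(n,d["intrinsics"],d["R"],d["t"])
E
```

```text
pics
{'t': 0.0, 'q': [-1.3935, 0.5285, 1.4339, 0.0, 1.1814, -0.1785], 'qd': [0.0003, 0.0009, -0.0002, -0.0002, 0.0011, 0.0015], 'tau': [-0.0002, -44.235, -17.8026, -0.0003, 0.0085, 0.0], 'tcp_pos': [0.2176, -0.5851, 0.2303], 'tool_rot': [0.9842, 0.1769, 0.0, -0.0011], 'force': [-0.9321, 0.5036, 0.7087], 'ft_torque': [0.0046, -0.0382, -0.0149], 'finger_gap': 0.9959258602577351} 0.0187
scene [[537.08927498   0.         274.00929643]
 [  0.         537.08927498 203.07201995]
 [  0.           0.           1.        ]] [[-0.6918441   0.72203235 -0.00458567]
 [ 0.61303387  0.58402362 -0.53207695]
 [-0.38149863 -0.37092547 -0.84668358]] [ 0.38154223 -0.28615352  2.07915609]
top [[440.62621682   0.         277.92568294]
 [  0.         440.62621682 211.1306679 ]
 [  0.           0.           1.        ]] [[ 0.02417618 -0.99970686 -0.0013088 ]
 [-0.99341848 -0.02387745 -0.11202498]
 [ 0.11196089  0.00400852 -0.99370453]] [-0.01061623  0.5628495   1.40774334]
wrist [[325.1922621    0.         279.94153828]
 [  0.         325.1922621  205.0679499 ]
 [  0.           0.           1.        ]] [[ 0.34893366 -0.93714542 -0.00194046]
 [-0.89212938 -0.33280516  0.3055256 ]
 [-0.28696772 -0.10487703 -0.95218188]] [-0.62262086 -0.04097906  0.3800908 ]
```

View pics/scene0.png

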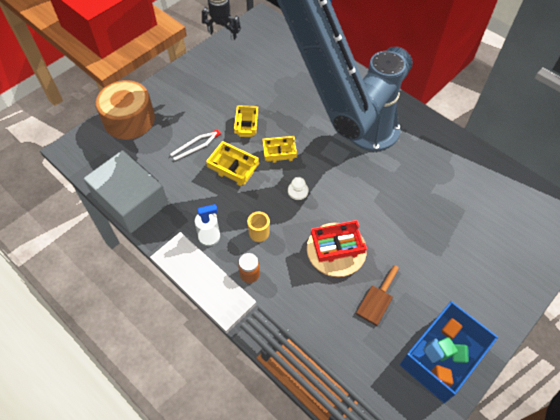

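View pics/top0.png

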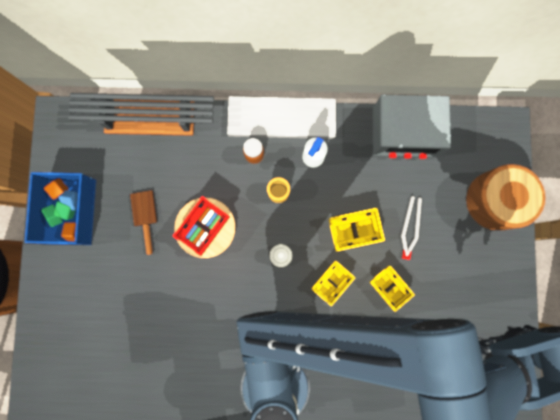

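View pics/wrist0.png

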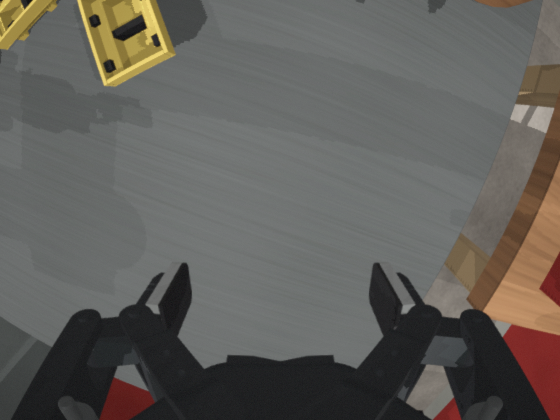

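Three yellow totes appear in the top view: (357,230), (333,284) and (392,287). The first looks the largest. I'll enlarge that one and the red tote at (204,227).

```bash
cat > h.py <<'E'
import numpy as np, cv2
from station import manip, vision
def snap(n): 
    return vision.snapshot(n)
def ray(d,px):
    px=np.atleast_2d(np.asarray(px,float));K=d["intrinsics"]
    v=np.c_[(px[:,0]-K[0,2])/K[0,0],(px[:,1]-K[1,2])/K[1,1],np.ones(len(px))]
    R=np.array(d["R"]);t=np.array(d["t"])
    return -R.T@t, v@R
def onz(d,px,z):
    o,v=ray(d,px); return o+v*((z-o[2])/v[:,2])[:,None]
def proj(d,X):
    X=np.atleast_2d(X);c=X@np.array(d["R"]).T+np.array(d["t"]);K=d["intrinsics"]
    return np.c_[K[0,0]*c[:,0]/c[:,2]+K[0,2],K[1,1]*c[:,1]/c[:,2]+K[1,2]]
def crop(d,x0,y0,w,h,k,name):
    im=d["pixels"][y0:y0+h,x0:x0+w,::-1]
    cv2.imwrite(name,cv2.resize(np.ascontiguousarray(im),None,fx=k,fy=k,interpolation=cv2.INTER_CUBIC))
E
python3 - <<'E'
from h import *
d=snap("top")
crop(d,300,190,130,130,4,"pics/y1.png")
crop(d,164,187,80,80,7,"pics/r1.png")
s=snap("scene")
crop(s,195,95,115,100,6,"pics/y2.png")
crop(s,295,205,85,75,7,"pics/r2.png")
E
```

```text
(no output)
```

View pics/y1.png

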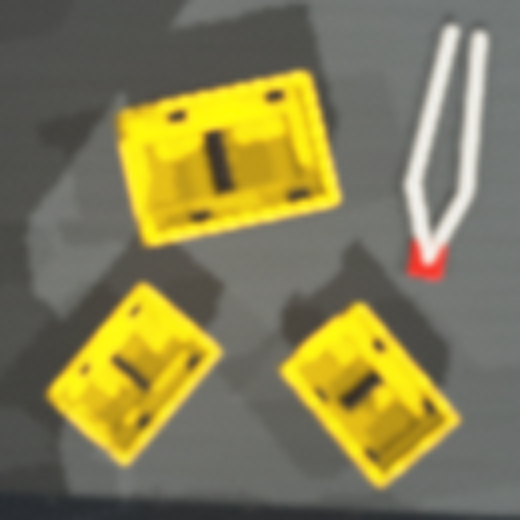

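View pics/r1.png

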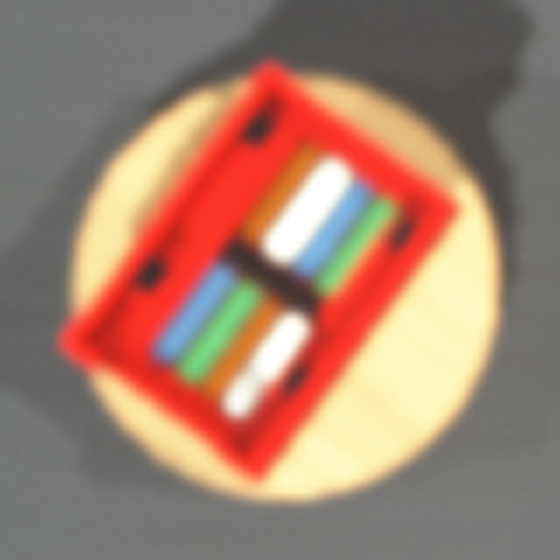

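View pics/y2.png

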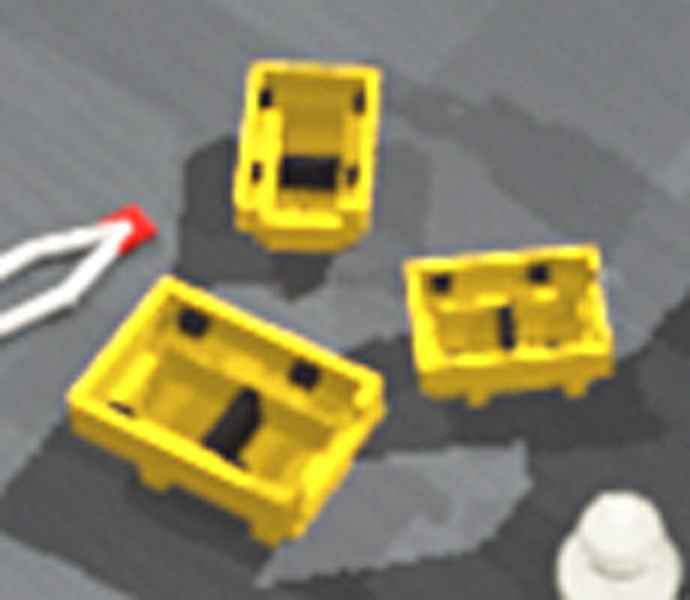

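View pics/r2.png

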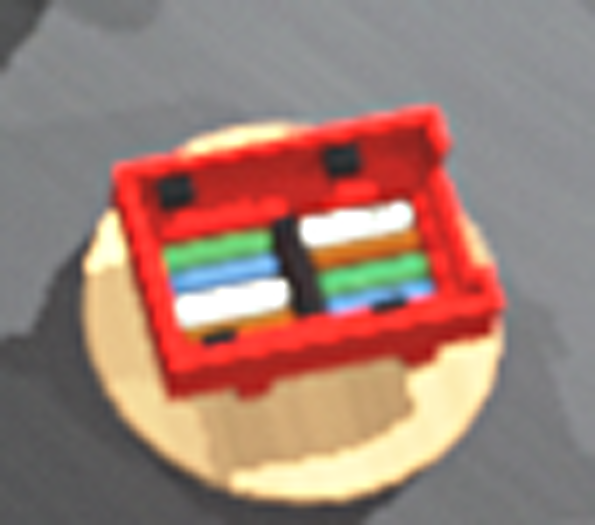

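The big tote at (357,230) is the largest and is the one meant. The small ones at (333,284) and (392,287) are look-alikes. Its cleats sit toward the right end in the image, so its opening is at the left (+y). The red opening faces lower-left in the top view, so the joint is about -0.65 rad. Next I'll measure both.

```bash
cat >> h.py <<'E'
def hsv(d): return cv2.cvtColor(np.ascontiguousarray(d["pixels"]),cv2.COLOR_RGB2HSV)
def redmask(d):
    H=hsv(d); return (((H[...,0]<6)|(H[...,0]>174))&(H[...,1]>150)&(H[...,2]>90)).astype(np.uint8)*255
def yelmask(d):
    H=hsv(d); return ((H[...,0]>22)&(H[...,0]<34)&(H[...,1]>170)&(H[...,2]>80)).astype(np.uint8)*255
def hulls(m,amin=100):
    m=cv2.morphologyEx(m,cv2.MORPH_CLOSE,np.ones((5,5)))
    c,_=cv2.findContours(m,cv2.RETR_EXTERNAL,cv2.CHAIN_APPROX_NONE)
    return [x[:,0,:].astype(float) for x in c if cv2.contourArea(x)>amin]
def darkblobs(d,poly,vmax=70,amin=4):
    H=hsv(d);m=np.zeros(H.shape[:2],np.uint8);cv2.fillPoly(m,[poly.astype(np.int32)],255)
    m&=(H[...,2]<vmax).astype(np.uint8)*255
    n,_,st,ce=cv2.connectedComponentsWithStats(m)
    return [(ce[i].round(1),st[i,4]) for i in range(1,n) if st[i,4]>=amin]
def rectw(d,c,z):
    P=onz(d,c,z)[:,:2]; r=cv2.minAreaRect((P*1000).astype(np.float32)); return r
E
python3 - <<'E'
from h import *
for n in ["top","scene"]:
    d=snap(n);print(n,"cam",-np.array(d["R"]).T@np.array(d["t"]))
    for nm,m,z in (("red",redmask(d),.1),("yel",yelmask(d),.07)):
        for c in hulls(m,150):
            cen=c.mean(0)
            if nm=="red" and not((160<cen[0]<250 and n=="top") or (290<cen[0]<380 and 200<cen[1]<280)): continue
            print(nm,cen.round(),cv2.contourArea(c.astype(np.float32)),rectw(d,c,z))
            h=cv2.convexHull(c.astype(np.float32))[:,0]
            for b in darkblobs(d,h,80): print("   blob",b, onz(d,b[0],.092 if nm=="red" else .062).round(4))
d=snap("top");H=hsv(d)
m=((H[...,0]>12)&(H[...,0]<26)&(H[...,1]>60)&(H[...,2]>150)).astype(np.uint8)*255
for c in hulls(m,300):
    print("disc",c.mean(0),cv2.minEnclosingCircle((onz(d,c,.03)[:,:2]*1000).astype(np.float32)))
E
```

```text
top cam [ 0.40178956 -0.00281668  1.46192024]
red [200. 225.] 1563.0 ((505.2148742675781, 240.7810821533203), (108.67964935302734, 156.28836059570312), 56.279579162597656)
   blob (array([202.1, 226. ]), np.int32(22)) [[0.5038 0.2379 0.092 ]]
yel [392. 288.] 1010.0 ((327.19464111328125, -357.0644836425781), (122.04753112792969, 85.07970428466797), 40.861549377441406)
   blob (array([389.5, 287.3]), np.int32(20)) [[ 0.3277 -0.3527  0.062 ]]
yel [333. 283.] 969.5 ((338.8873596191406, -173.88450622558594), (83.61817932128906, 118.27091979980469), 50.64341735839844)
yel [356. 229.] 1653.5 ((508.1085510253906, -245.96865844726562), (110.10263061523438, 160.97535705566406), 13.954682350158691)
   blob (array([353.9, 229.9]), np.int32(34)) [[ 0.5053 -0.2402  0.062 ]]
scene cam [1.23258475 0.66284653 1.60988126]
red [338. 241.] 1537.0 ((513.7122802734375, 248.0424346923828), (125.9675521850586, 158.0980987548828), 55.84663772583008)
   blob (array([343.2, 227.5]), np.int32(18)) [[0.4614 0.2251 0.092 ]]
   blob (array([319.5, 232. ]), np.int32(16)) [[0.527  0.1805 0.092 ]]
   blob (array([336
[... 1031 characters left out ...]
123.3]), np.int32(48)) [[ 0.3517 -0.3357  0.062 ]]
disc [392.07843137 288.3627451 ] ((322.4274597167969, -368.529296875), 73.735595703125)
disc [333.2970297  283.38613861] ((334.08111572265625, -181.11395263671875), 72.41465759277344)
disc [352.79584775 226.48442907] ((509.5107727050781, -254.47787475585938), 97.72212219238281)
disc [212.2029703  233.70792079] ((502.7904968261719, 240.2255096435547), 100.48260498046875)
disc [277.74285714 189.2       ] ((634.1189575195312, 4.441964149475098), 44.31577682495117)
disc [515.69587629 198.12371134] ((626.15234375, -778.0017700195312), 111.85684204101562)
disc [150.49746193 128.48730964] ((827.3026123046875, 443.2118225097656), 147.43492126464844)
```

```bash
cat >> h.py <<'E'
from scipy.spatial.transform import Rotation as Ro
def pose():
    s=manip.sense();return np.array(s["tcp_pos"]),Ro.from_quat(s["tool_rot"]),s
def down(psi):  # tool y at world angle psi (deg), z down
    a=np.radians(psi);y=np.array([np.cos(a),np.sin(a),0]);z=np.array([0,0,-1.]);x=np.cross(y,z)
    return Ro.from_matrix(np.c_[x,y,z])
def go(p,psi):
    p0,R0,s=pose();return R0.inv().apply(np.array(p)-p0)*1000,(R0.inv()*down(psi)).as_rotvec(degrees=True)
def psinow():
    p,R,s=pose();y=R.as_matrix()[:,1];return np.degrees(np.arctan2(y[1],y[0]))
E
python3 - <<'E'
from h import *
print(psinow(),go([.596,.279,.2],56),go([.596,.279,.2],-124))
E
```

```text
-69.61571110854692 (array([ 655.79113737, -678.80992672,   31.42012584]), array([-5.21862237e-03, -2.04255512e-02, -1.25615711e+02])) (array([ 655.79113737, -678.80992672,   31.42012584]), array([-1.72125661e-02,  4.39772135e-03,  5.43842879e+01]))
```

```bash
R='{"grip":1,"offset":[330,-340,0],"angular":[0,0,-63]}'; python3 -m crank '[{"grip":1,"offset":[330,-340,0],"angular":[0,0,-63]},{"grip":1,"offset":[330,-340,0],"angular":[0,0,-63]},{"grip":1,"offset":[330,-340,0],"angular":[0,0,-63]},{"grip":1,"offset":[330,-340,0],"angular":[0,0,-63]},{"grip":1,"offset":[330,-340,0],"angular":[0,0,-63]},{"grip":1,"offset":[330,-340,0],"angular":[0,0,-63]},{"grip":1,"offset":[330,-340,0],"angular":[0,0,-63]},{"grip":1,"offset":[330,-340,0],"angular":[0,0,-63]},{"grip":1,"offset":[330,-340,0],"angular":[0,0,-63]},{"grip":1,"offset":[330,-340,0],"angular":[0,0,-63]}]'
python3 - <<'E'
from h import *
print(psinow(),pose()[0],go([.596,.279,.2],56),manip.sense()['q'])
d=snap("wrist");cv2.imwrite("pics/w2.png",d["pixels"][:,:,::-1])
E
```

```text
t: 1.4
tcp_pos: [0.409, -0.1486, 0.2315]
tool_rot: [0.746, 0.666, 0.0, -0.0]
force: [-1.2, -0.0, 0.0]
finger_gap: -0.003
-6.443756159625907 [ 0.40898633 -0.14861912  0.23152626] (array([445.87196009, 137.84364978,  31.99138444]), array([ 2.96379768e-02, -5.70327603e-02, -6.24437521e+01])) [-6.07119304e-01  2.72571276e-01  1.88642966e+00  1.08610861e-03
  9.83159102e-01 -4.95256896e-01]
```

View pics/w2.png

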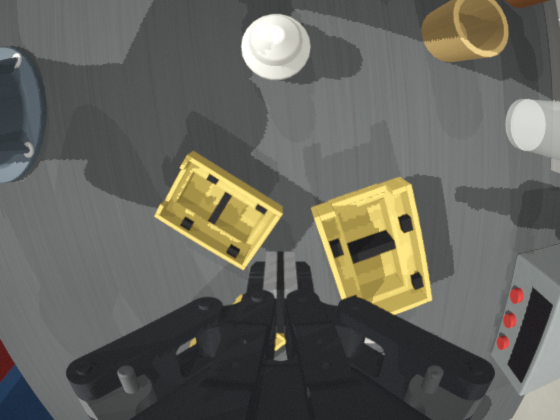

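The wrist view shows the large tote at (372,248), a small one at (220,210) and the ornament at (276,45). The path is clear, so I'll carry on to the red tote.

```bash
python3 -m crank '[{"grip":1,"offset":[446,138,0],"angular":[0,0,-62.4]},{"grip":1,"offset":[446,138,0],"angular":[0,0,-62.4]},{"grip":1,"offset":[446,138,0],"angular":[0,0,-62.4]},{"grip":1,"offset":[446,138,0],"angular":[0,0,-62.4]},{"grip":1,"offset":[446,138,0],"angular":[0,0,-62.4]},{"grip":1,"offset":[446,138,0],"angular":[0,0,-62.4]},{"grip":1,"offset":[446,138,0],"angular":[0,0,-62.4]},{"grip":1,"offset":[446,138,0],"angular":[0,0,-62.4]},{"grip":1,"offset":[446,138,0],"angular":[0,0,-62.4]},{"grip":1,"offset":[446,138,0],"angular":[0,0,-62.4]}]'
python3 - <<'E'
from h import *
d=snap("wrist");cv2.imwrite("pics/w3.png",d["pixels"][:,:,::-1])
print(psinow(),pose()[0],go([.596,.279,.055],56),manip.sense()['q'])
E
```

```text
t: 2.45
tcp_pos: [0.5989, 0.2791, 0.2312]
tool_rot: [0.293, 0.956, 0.001, 0.001]
force: [-0.7, -1.7, -0.0]
finger_gap: -0.0
56.00155123174741 [0.59926789 0.27985118 0.23108671] (array([  2.43496022,  -3.26833974, 176.07191953]), array([0.23928191, 0.06561931, 0.0014142 ])) [ 0.26742183  0.57632155  1.33823234  0.00197155  1.22312569 -0.71065533]
```

View pics/w3.png

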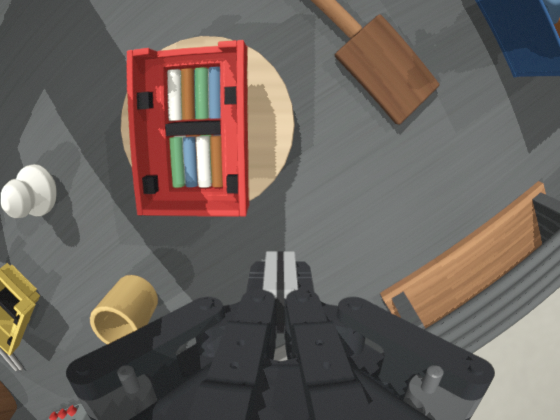

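The wrist view shows the red tote at (190,130), its opening at the far (top) end and its outer +y wall at column 247. The fingers are outside that wall and aligned with it. I'll descend.

```bash
python3 -m crank '[{"grip":1,"offset":[2,-1,50],"angular":[0,0,0]},{"grip":1,"offset":[2,-1,90],"angular":[0,0,0]},{"grip":1,"offset":[2,-1,130],"angular":[0,0,0]},{"grip":1,"offset":[2,-1,160],"angular":[0,0,0]},{"grip":1,"offset":[2,-1,176],"angular":[0,0,0]},{"grip":1,"offset":[2,-1,176],"angular":[0,0,0]}]'
python3 - <<'E'
from h import *
d=snap("wrist");cv2.imwrite("pics/w4.png",d["pixels"][:,:,::-1])
print(psinow(),pose()[0],pose()[2]['force'])
E
```

```text
t: 3.1
tcp_pos: [0.5961, 0.2749, 0.0564]
tool_rot: [0.294, 0.956, 0.0, 0.001]
force: [0.3, -0.4, -0.1]
finger_gap: 0.002
55.756848062425846 [0.59602626 0.27479381 0.05632702] [0.73270902 0.65124072 1.05459683]
```

View pics/w4.png

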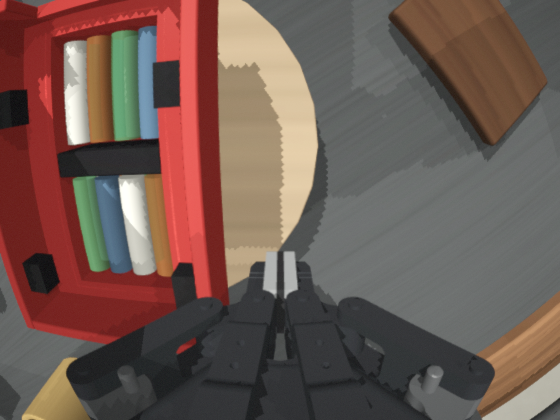

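```bash
python3 - <<'E'
import numpy as np
for a in range(4,41,4):
    p=np.radians(a);c,s=np.cos(p),np.sin(p);print(a,np.round([57-57*c-67*s,-67-57*s+67*c],1))
E
python3 -m crank '[{"grip":1,"offset":[0,-4,0],"angular":[0,0,0]},{"grip":1,"offset":[0,-8,0],"angular":[0,0,0]},{"grip":1,"offset":[0,-11,0],"angular":[0,0,0]},{"grip":1,"offset":[0,-13,0],"angular":[0,0,0]},{"grip":1,"offset":[0,-13,0],"angular":[0,0,0]}]'
```

```text
4 [-4.5 -4.1]
8 [-8.8 -8.6]
12 [-12.7 -13.3]
16 [-16.3 -18.3]
20 [-19.5 -23.5]
24 [-22.3 -29. ]
28 [-24.8 -34.6]
32 [-26.8 -40.4]
36 [-28.5 -46.3]
40 [-29.7 -52.3]
t: 3.65
tcp_pos: [0.5933, 0.2654, 0.0584]
tool_rot: [0.294, 0.956, 0.004, 0.006]
force: [5.9, 3.0, 4.8]
finger_gap: -0.001
```

```bash
python3 -m crank '[{"grip":1,"offset":[-4.5,-4.1,0],"angular":[0,0,4]},{"grip":1,"offset":[-8.8,-8.6,0],"angular":[0,0,8]},{"grip":1,"offset":[-12.7,-13.3,0],"angular":[0,0,12]},{"grip":1,"offset":[-16.3,-18.3,0],"angular":[0,0,16]},{"grip":1,"offset":[-19.5,-23.5,0],"angular":[0,0,20]},{"grip":1,"offset":[-22.3,-29,0],"angular":[0,0,24]},{"grip":1,"offset":[-24.8,-34.6,0],"angular":[0,0,28]},{"grip":1,"offset":[-26.8,-40.4,0],"angular":[0,0,32]},{"grip":1,"offset":[-28.5,-46.3,0],"angular":[0,0,36]},{"grip":1,"offset":[-29.7,-52.3,0],"angular":[0,0,40]}]'
python3 - <<'E'
from h import *
d=snap("wrist");cv2.imwrite("pics/w5.png",d["pixels"][:,:,::-1])
d=snap("top")
for c in hulls(redmask(d),300):
    if 150<c[:,0].mean()<260: print(rectw(d,c,.1))
print(psinow(),pose()[0],pose()[2]['force'])
E
```

```text
t: 4.65
tcp_pos: [0.5881, 0.2043, 0.0584]
tool_rot: [0.605, 0.796, 0.004, 0.004]
force: [5.7, 0.2, 5.8]
finger_gap: 0.001
15.696126645746661 [0.58733439 0.20328009 0.0582906 ] [ 5.21976858 -1.68584529  6.81463275]
```

View pics/w5.png

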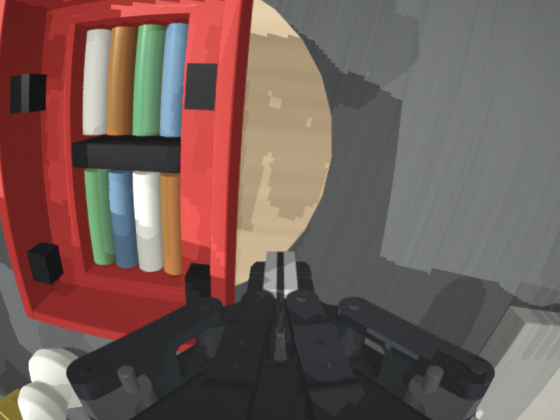

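The tote is turning with the tool: the wall at column 240 stays parallel and the disc is fixed. There is a small upward force, perhaps the linkage on the rim, so I'll raise 6 mm while continuing.

```bash
python3 -m crank '[{"grip":1,"offset":[-4.5,-4.1,-3],"angular":[0,0,4]},{"grip":1,"offset":[-8.8,-8.6,-6],"angular":[0,0,8]},{"grip":1,"offset":[-12.7,-13.3,-6],"angular":[0,0,12]},{"grip":1,"offset":[-16.3,-18.3,-6],"angular":[0,0,16]},{"grip":1,"offset":[-19.5,-23.5,-6],"angular":[0,0,20]},{"grip":1,"offset":[-22.3,-29,-6],"angular":[0,0,24]},{"grip":1,"offset":[-24.8,-34.6,-6],"angular":[0,0,28]},{"grip":1,"offset":[-26.8,-40.4,-6],"angular":[0,0,32]},{"grip":1,"offset":[-28.5,-46.3,-6],"angular":[0,0,36]},{"grip":1,"offset":[-29.7,-52.3,-6],"angular":[0,0,40]}]'
python3 -m crank '[{"grip":1,"offset":[-4.5,-4.1,0],"angular":[0,0,4]},{"grip":1,"offset":[-8.8,-8.6,0],"angular":[0,0,8]},{"grip":1,"offset":[-12.7,-13.3,0],"angular":[0,0,12]},{"grip":1,"offset":[-16.3,-18.3,0],"angular":[0,0,16]},{"grip":1,"offset":[-19.5,-23.5,0],"angular":[0,0,20]},{"grip":1,"offset":[-22.3,-29,0],"angular":[0,0,24]},{"grip":1,"offset":[-24.8,-34.6,0],"angular":[0,0,28]},{"grip":1,"offset":[-26.8,-40.4,0],"angular":[0,0,32]},{"grip":1,"offset":[-28.5,-46.3,0],"angular":[0,0,36]},{"grip":1,"offset":[-29.7,-52.3,0],"angular":[0,0,40]}]'
python3 - <<'E'
from h import *
d=snap("wrist");cv2.imwrite("pics/w6.png",d["pixels"][:,:,::-1])
d=snap("scene");crop(d,265,175,140,110,5,"pics/s6.png")
print(psinow(),pose()[0],pose()[2]['force'],pose()[2]['q'])
E
```

```text
t: 5.75
tcp_pos: [0.5432, 0.161, 0.0627]
tool_rot: [0.841, 0.542, 0.003, 0.002]
force: [2.5, 0.3, 0.9]
finger_gap: 0.001
t: 6.75
tcp_pos: [0.4829, 0.1553, 0.0625]
tool_rot: [0.975, 0.222, 0.003, 0.001]
force: [2.8, -2.3, 1.4]
finger_gap: -0.0
-64.22019127947411 [0.48106506 0.15563978 0.06214638] [ 0.18367692 -0.87142478  3.33433764] [ 9.17328506e-02  6.48318108e-01  1.86561656e+00 -4.73075312e-04
  6.25754177e-01  1.21296903e+00]
```

View pics/w6.png

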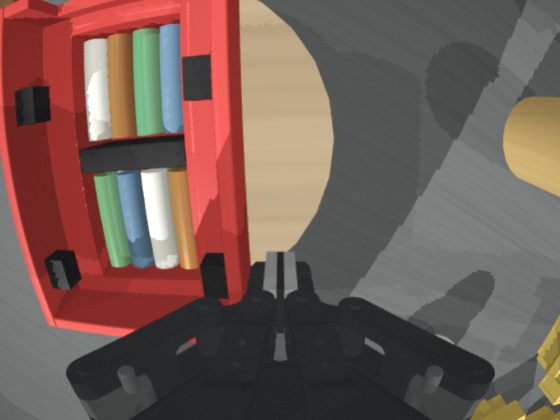

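View pics/s6.png

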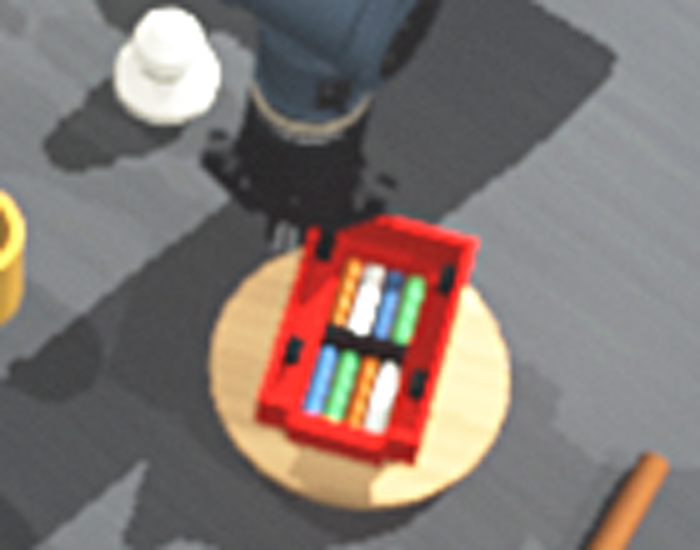

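Run:
```python
from h import *
d=snap("scene")
P=onz(d,[[265+478/5,175+238/5],[265+418/5,175+445/5]],.1);v=P[1]-P[0];print(P,np.degrees(np.arctan2(v[1],v[0])),np.linalg.norm(v))
Q=onz(d,[[265+325/5,175+240/5],[265+293/5,175+348/5],[265+448/5,175+275/5],[265+418/5,175+378/5]],.092);print(Q)
for a,b in((0,1),(2,3)):
    v=Q[b]-Q[a];print(np.degrees(np.arctan2(v[1],v[0])),np.linalg.norm(v))
```

```text
[[0.41255437 0.25647488 0.1       ]
 [0.55383271 0.32284089 0.1       ]] 25.16196354245157 0.15608977019958892
[[0.47815334 0.1831194  0.092     ]
 [0.55249992 0.2200809  0.092     ]
 [0.44316548 0.25769055 0.092     ]
 [0.51415231 0.29123803 0.092     ]]
26.434328067263966 0.08302750328386804
25.29482860530943 0.07851473784373159
```

```bash
python3 -m crank '[{"grip":1,"offset":[-4.5,-4.1,0],"angular":[0,0,4]},{"grip":1,"offset":[-8.8,-8.6,0],"angular":[0,0,8]},{"grip":1,"offset":[-12.7,-13.3,0],"angular":[0,0,12]},{"grip":1,"offset":[-16.3,-18.3,0],"angular":[0,0,16]},{"grip":1,"offset":[-18.8,-22.2,0],"angular":[0,0,19]},{"grip":1,"offset":[-20.9,-26.0,0],"angular":[0,0,22]},{"grip":1,"offset":[-22.3,-29.0,0],"angular":[0,0,24]},{"grip":1,"offset":[-23.2,-31.0,0],"angular":[0,0,25.5]},{"grip":1,"offset":[-23.2,-31.0,0],"angular":[0,0,25.5]}]'
python3 - <<'E'
from h import *
d=snap("wrist");cv2.imwrite("pics/w7.png",d["pixels"][:,:,::-1])
d=snap("scene");crop(d,295,190,90,90,7,"pics/s7.png")
print(psinow(),pose()[0],pose()[2]['force'],pose()[2]['q'])
E
```

```text
t: 7.8
tcp_pos: [0.447, 0.1736, 0.0621]
tool_rot: [1.0, 0.003, 0.001, 0.0]
force: [0.4, -0.6, 5.9]
finger_gap: -0.003
-89.62261730559304 [0.44694915 0.17363783 0.06202268] [ 1.22166684 -1.34795547  6.47045386] [ 1.37115423e-01  6.31132130e-01  1.93074052e+00 -5.15750024e-04
  5.78297672e-01  1.70175680e+00]
```

View pics/s7.png

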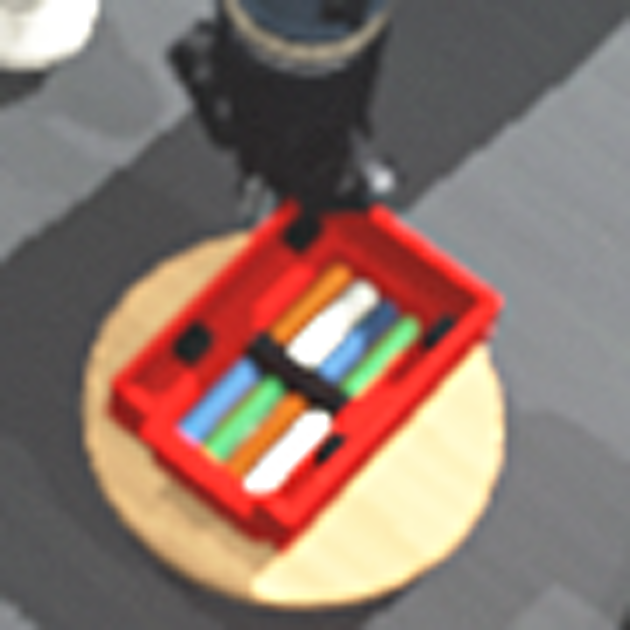

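```bash
python3 -m crank '[{"grip":1,"offset":[0,8,0],"angular":[0,0,0]},{"grip":1,"offset":[0,20,0],"angular":[0,0,0]},{"grip":1,"offset":[0,35,-30],"angular":[0,0,0]},{"grip":1,"offset":[0,60,-75],"angular":[0,0,0]},{"grip":1,"offset":[0,100,-120],"angular":[0,0,0]},{"grip":1,"offset":[0,140,-150],"angular":[0,0,0]},{"grip":1,"offset":[0,190,-165],"angular":[0,0,0]},{"grip":1,"offset":[0,230,-170],"angular":[0,0,0]},{"grip":0.5,"offset":[0,270,-170],"angular":[0,0,0]},{"grip":0.5,"offset":[0,310,-170],"angular":[0,0,0]}]'
python3 - <<'E'
from h import *
d=snap("scene");crop(d,295,190,90,90,7,"pics/s8.png")
d2=snap("top");crop(d2,164,187,80,80,7,"pics/t8.png")
for c in hulls(redmask(d2),300):
    if 150<c[:,0].mean()<260: print(rectw(d2,c,.1))
w=snap("wrist");cv2.imwrite("pics/w8.png",w["pixels"][:,:,::-1])
print(psinow(),pose()[0],pose()[2]['force'],pose()[2]['q'])
E
```

```text
t: 8.9
tcp_pos: [0.4467, -0.1388, 0.2316]
tool_rot: [1.0, 0.002, 0.0, 0.0]
force: [0.0, -0.4, -0.7]
finger_gap: 0.33
((505.29718017578125, 240.5301971435547), (152.3228302001953, 107.44860076904297), 1.5450325012207031)
-89.99400238176955 [ 0.44699102 -0.13879601  0.23090067] [-0.15352864  1.62868719  0.04862232] [-5.40433670e-01  3.18386194e-01  1.81355447e+00 -1.39918903e-04
  1.01058462e+00  1.03033222e+00]
```

View pics/t8.png

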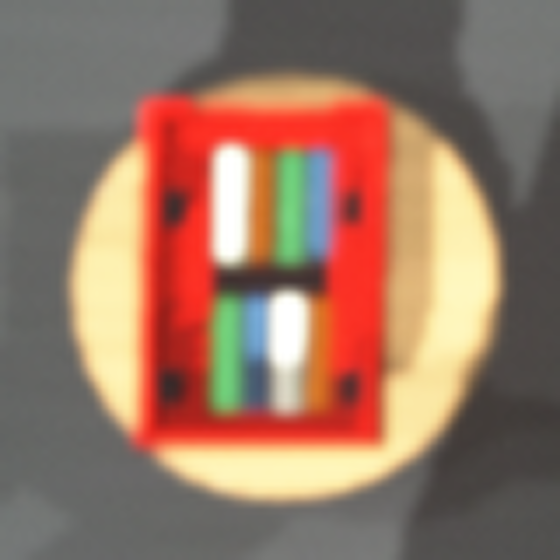

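View pics/w8.png

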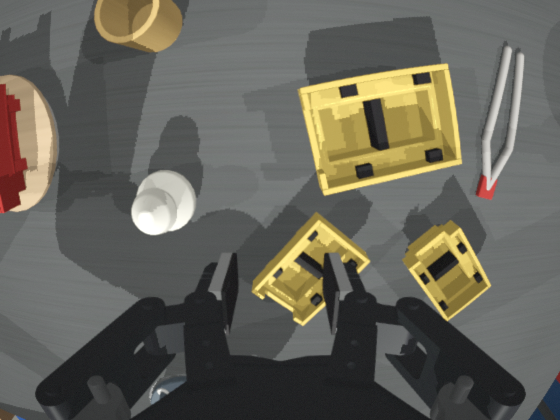

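The top view shows the red tote square, with its opening end up (+x): 1.5° off, centre (0.505, 0.2405). The wrist view shows the yellow tote with rim corners at (300,90), (446,65), (462,163), (323,194) and its web at (375,124). I'll locate these.

```bash
cat >> h.py <<'E'
def wonz(d,px,z):
    px=np.atleast_2d(np.asarray(px,float));K=d["intrinsics"];u=(px-[K[0,2],K[1,2]])/K[0,0]
    th=np.linalg.norm(u,axis=1);v=np.c_[u*(np.sin(th)/th)[:,None],np.cos(th)]
    R=np.array(d["R"]);o=-R.T@np.array(d["t"]);v=v@R
    return o+v*((z-o[2])/v[:,2])[:,None]
E
python3 - <<'E'
from h import *
d=snap("wrist");im=d["pixels"];crop(d,290,50,185,155,4,"pics/w9.png")
m=yelmask(d)
for c in hulls(m,3000):
    if c[:,1].mean()<190 and c[:,0].mean()>250:
        print(c.mean(0)); P=(wonz(d,c,.07)[:,:2]*1000).astype(np.float32);print(cv2.minAreaRect(P),len(c))
        h=cv2.convexHull(c.astype(np.float32))[:,0]
        for b in darkblobs(d,h,60,20): print(b,wonz(d,b[0],.062).round(4),wonz(d,b[0],.035).round(4))
E
```

```text
(no output)
```

View pics/w9.png

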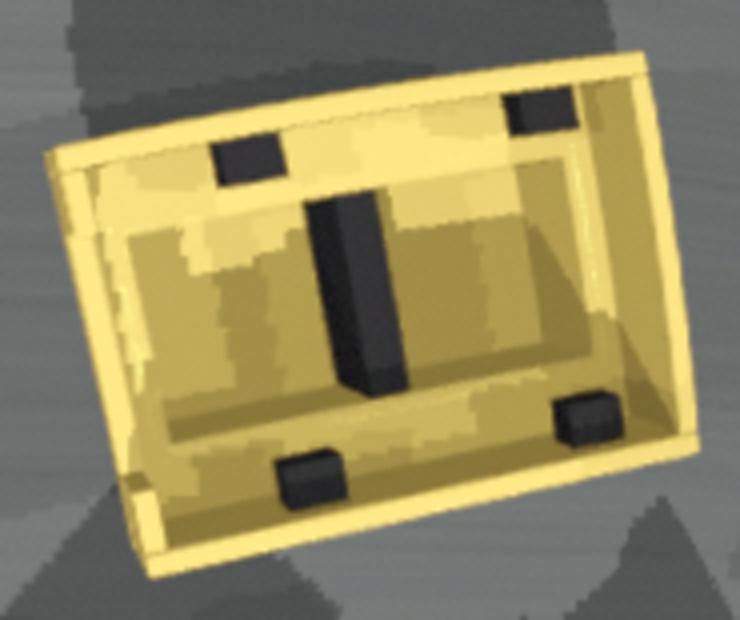

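The crop confirms it: this is the largest tote, its opening notch is at the left end, and the web top is around crop (373,291).

Run:
```python
from h import *
d=snap("wrist")
f=lambda L:np.array(L,float)/4+[290,50]
W=wonz(d,f([(335,197),(378,190),(408,385),(372,395)]),.04)[:,:2];print("web",W.round(4),W.mean(0))
C=wonz(d,f([(47,150),(645,52),(700,450),(150,578)]),.07)[:,:2];print("rim",C.round(4),C.mean(0),[np.linalg.norm(C[i]-C[(i+1)%4]).round(4) for i in range(4)])
for i,j in((0,1),(3,2)):
    v=C[j]-C[i];print(np.degrees(np.arctan2(v[1],v[0])))
v=W[3]-W[0];print("webdir",np.degrees(np.arctan2(v[1],v[0])));v=W[2]-W[1];print("webdir",np.degrees(np.arctan2(v[1],v[0])))
p=[*C.mean(0),.2]
print(psinow(),go(p,-76.7))
```

```text
web [[ 0.5313 -0.2325]
 [ 0.534  -0.2443]
 [ 0.4825 -0.2554]
 [ 0.4793 -0.2453]] [ 0.50678594 -0.24439546]
rim [[ 0.5388 -0.1555]
 [ 0.5755 -0.3067]
 [ 0.4737 -0.3315]
 [ 0.4367 -0.1823]] [ 0.50618656 -0.2439902 ] [np.float64(0.1555), np.float64(0.1048), np.float64(0.1537), np.float64(0.1056)]
-76.36723977683975
-76.09012756485862
webdir -166.19294727594297
webdir -167.81934772999915
-89.7785535091112 (array([ 59.36166857, 108.49072056,  30.34415059]), array([ -0.11529214,   0.11495319, -13.07843249]))
```

```bash
python3 -m crank '[{"grip":0.35,"offset":[59.5,108.5,30],"angular":[0,0,-13.4]},{"grip":0.35,"offset":[59.5,108.5,30],"angular":[0,0,-13.4]},{"grip":0.35,"offset":[59.5,108.5,90],"angular":[0,0,-13.4]},{"grip":0.35,"offset":[59.5,108.5,110],"angular":[0,0,-13.4]},{"grip":0.35,"offset":[59.5,108.5,120],"angular":[0,0,-13.4]},{"grip":0.35,"offset":[59.5,108.5,120],"angular":[0,0,-13.4]}]'
python3 - <<'E'
from h import *
d=snap("wrist");cv2.imwrite("pics/w10.png",d["pixels"][:,:,::-1])
print(psinow(),pose()[0],go([.5064,-.2442,.013],-76.4),pose()[2]["force"])
E
```

```text
t: 9.75
tcp_pos: [0.5062, -0.2416, 0.1096]
tool_rot: [0.993, 0.12, -0.002, -0.002]
force: [-0.2, 0.3, -0.1]
finger_gap: 0.652
-76.20804504476742 [ 0.50734966 -0.2424415   0.11134341] (array([-1.2125162 ,  1.6670662 , 98.34211054]), array([-0.10804239,  0.07532934,  0.19202581])) [ 0.3808169  -0.51078813  0.33799211]
```

View pics/w10.png

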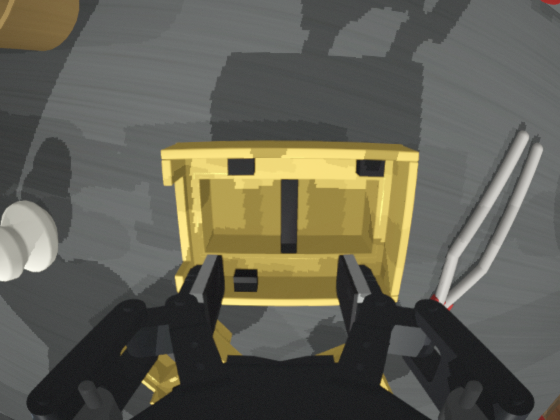

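The web is at (289,215) between the open pads at about columns 215 and 345, and the tool is square to the tote. I'll descend.

```bash
python3 -m crank '[{"grip":0.35,"offset":[-1,1.5,30],"angular":[0,0,0]},{"grip":0.35,"offset":[-1,1.5,55],"angular":[0,0,0]},{"grip":0.35,"offset":[-1,1.5,75],"angular":[0,0,0]},{"grip":0.35,"offset":[-1,1.5,88],"angular":[0,0,0]},{"grip":0.35,"offset":[-1,1.5,97],"angular":[0,0,0]},{"grip":0.35,"offset":[-1,1.5,97],"angular":[0,0,0]}]'
python3 - <<'E'
from h import *
d=snap("wrist");cv2.imwrite("pics/w11.png",d["pixels"][:,:,::-1])
print(psinow(),pose()[0],pose()[2]["force"])
E
```

```text
t: 10.4
tcp_pos: [0.5074, -0.2456, 0.0146]
tool_rot: [0.993, 0.119, 0.0, 0.0]
force: [0.6, -0.2, -0.4]
finger_gap: 0.651
-76.28569979857325 [ 0.50765058 -0.24593016  0.01506655] [ 0.68309894 -0.07377372 -0.04213242]
```

View pics/w11.png

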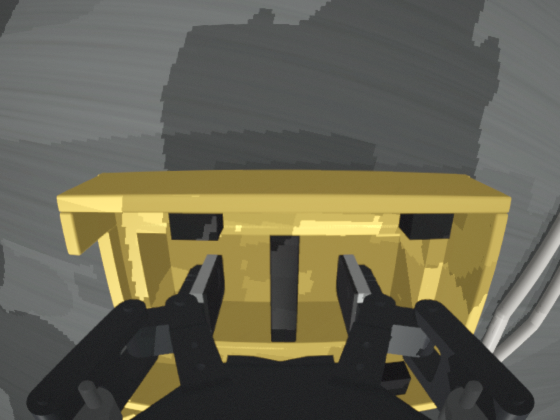

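The web at (285,290) is centred between the pads, with no contact. I'll close at 60 N.

```bash
python3 -m crank '[{"grip":1,"offset":[0,0,0],"angular":[0,0,0]},{"grip":1,"offset":[0,0,0],"angular":[0,0,0]},{"grip":1,"offset":[0,0,0],"angular":[0,0,0]},{"grip":1,"offset":[0,0,0],"angular":[0,0,0]},{"grip":1,"offset":[0,0,0],"angular":[0,0,0]},{"grip":1,"offset":[0,0,0],"angular":[0,0,0]}]' 60
python3 -m crank '[{"grip":1,"offset":[0,0,-10],"angular":[0,0,0]},{"grip":1,"offset":[0,0,-30],"angular":[0,0,0]},{"grip":1,"offset":[0,0,-70],"angular":[0,0,0]},{"grip":1,"offset":[0,0,-115],"angular":[0,0,0]},{"grip":1,"offset":[0,0,-160],"angular":[0,0,0]},{"grip":1,"offset":[0,0,-200],"angular":[0,0,0]},{"grip":1,"offset":[0,0,-225],"angular":[0,0,0]},{"grip":1,"offset":[0,0,-225],"angular":[0,0,0]}]'
python3 - <<'E'
from h import *
d=snap("wrist");cv2.imwrite("pics/w12.png",d["pixels"][:,:,::-1])
print(psinow(),pose()[0],pose()[2]["force"],go([.505,.2405,.24],-1.5),pose()[2]['finger_gap'])
E
```

```text
t: 11.05
tcp_pos: [0.5077, -0.2464, 0.0152]
tool_rot: [0.993, 0.119, 0.001, 0.001]
force: [0.1, 0.5, 5.6]
finger_gap: 0.127
t: 11.85
tcp_pos: [0.5089, -0.2471, 0.2434]
tool_rot: [0.993, 0.119, 0.003, 0.003]
force: [0.4, 0.2, -2.0]
finger_gap: 0.128
-76.31103124852051 [ 0.50748054 -0.24616076  0.24076938] [-0.36154323 -0.33647818 -3.24928105] (array([ 1.12759364e+02, -4.73424465e+02, -1.99226654e-01]), array([ 2.00575231e-01, -5.42765445e-03, -7.48108123e+01])) 0.12945249300830178
```

View pics/w12.png

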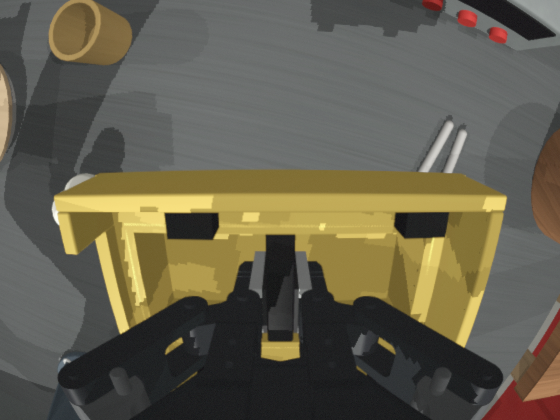

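The tote is held and lifted (gap 0.128, about 11 mm). I'll check where it sits in the tool using its outer rim edge, corners near (57,197) and (505,197).

Run:
```python
from h import *
d=snap("wrist");p,R,s=pose()
crop(d,40,160,250,110,3,"pics/w13.png");crop(d,290,160,250,110,3,"pics/w13b.png")
for row in (195,197,199):
  X=wonz(d,[[57,row],[505,row],[280,row]],p[2]-.0152+.07)
  print(row,(R.inv().apply(X-p)*1000).round(1))
```

```text
195 [[ 52.7 -76.7 -54.8]
 [ 52.7  77.2 -54.9]
 [ 52.1  -0.4 -54.8]]
197 [[ 52.  -76.8 -54.8]
 [ 52.   77.4 -54.9]
 [ 51.5  -0.4 -54.8]]
199 [[ 51.3 -77.  -54.8]
 [ 51.3  77.6 -54.9]
 [ 50.9  -0.4 -54.8]]
```

View pics/w13.png

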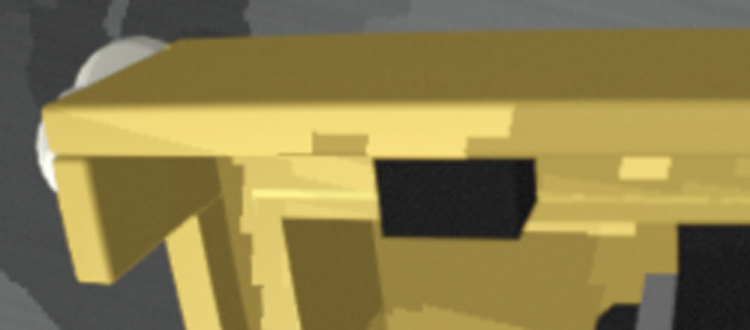

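View pics/w13b.png

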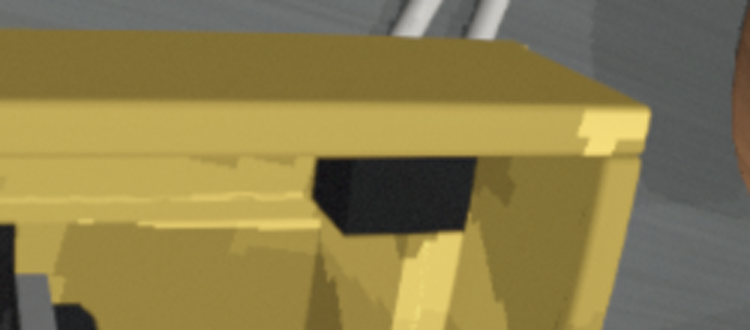

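Run:
```python
from h import *
print(go([.505,.02,.26],0))
d=snap("top")
P=onz(d,np.array([[172,207],[350,207],[172,385],[348,385]])/7+[164,187],.09);print(P.round(4),P.mean(0)+[.01,0,0])
```

```text
(array([  61.40624844, -258.19087754,  -20.95789833]), array([-7.40707574e-02,  4.24544187e-04, -7.63167226e+01]))
[[0.5325 0.2819 0.09  ]
 [0.5344 0.2023 0.09  ]
 [0.4531 0.2782 0.09  ]
 [0.455  0.2    0.09  ]] [0.50376537 0.24057987 0.09      ]
```

```bash
python3 -m crank '[{"grip":1,"offset":[6,-26,-2],"angular":[0,0,-7.6]},{"grip":1,"offset":[13,-53,-4],"angular":[0,0,-15.3]},{"grip":1,"offset":[19,-80,-6],"angular":[0,0,-23]},{"grip":1,"offset":[26,-108,-8],"angular":[0,0,-31]},{"grip":1,"offset":[33,-137,-11],"angular":[0,0,-39]},{"grip":1,"offset":[39,-165,-13],"angular":[0,0,-47]},{"grip":1,"offset":[46,-192,-16],"angular":[0,0,-55]},{"grip":1,"offset":[53,-220,-18],"angular":[0,0,-63]},{"grip":1,"offset":[58,-245,-20],"angular":[0,0,-70]},{"grip":1,"offset":[61,-258,-21],"angular":[0,0,-76.3]}]'
python3 -m crank '[{"grip":1,"offset":[0,0,0],"angular":[0,0,0]},{"grip":1,"offset":[0,0,0],"angular":[0,0,0]},{"grip":1,"offset":[0,0,0],"angular":[0,0,0]}]'
python3 - <<'E'
from h import *
d=snap("wrist");cv2.imwrite("pics/w14.png",d["pixels"][:,:,::-1])
print(psinow(),pose()[0],pose()[2]["force"],pose()[2]['finger_gap'])
E
```

```text
t: 13.0
tcp_pos: [0.5033, 0.0215, 0.2578]
tool_rot: [0.705, 0.709, -0.002, -0.003]
force: [-0.7, -0.2, -2.4]
finger_gap: 0.132
t: 13.3
tcp_pos: [0.505, 0.0184, 0.2593]
tool_rot: [0.708, 0.706, -0.001, -0.001]
force: [-0.7, 0.4, -2.9]
finger_gap: 0.127
-0.1521803060339556 [0.50519624 0.01828283 0.25953813] [-0.27371896 -0.58223036 -2.53971962] 0.13055859084252994
```

View pics/w14.png

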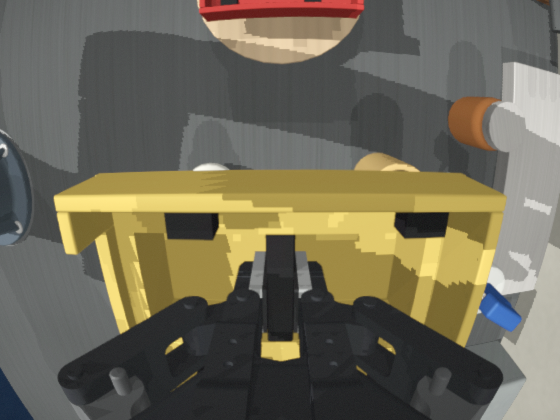

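The red tote is at the top edge (200–365, row 8). I'll move 70 mm closer to see it over the yellow rim.

```bash
python3 -m crank '[{"grip":1,"offset":[25,0,0],"angular":[0,0,0]},{"grip":1,"offset":[55,0,0],"angular":[0,0,0]},{"grip":1,"offset":[70,0,0],"angular":[0,0,0]},{"grip":1,"offset":[70,0,0],"angular":[0,0,0]},{"grip":1,"offset":[70,0,0],"angular":[0,0,0]}]'
python3 - <<'E'
from h import *
d=snap("wrist");crop(d,150,0,266,200,3,"pics/w15.png")
print(psinow(),pose()[0])
E
```

```text
t: 13.85
tcp_pos: [0.5055, 0.0886, 0.2602]
tool_rot: [0.707, 0.707, -0.0, 0.0]
force: [0.1, -1.0, -2.7]
finger_gap: 0.13
-0.04533466649079004 [0.50555539 0.08827493 0.26023863]
```

View pics/w15.png

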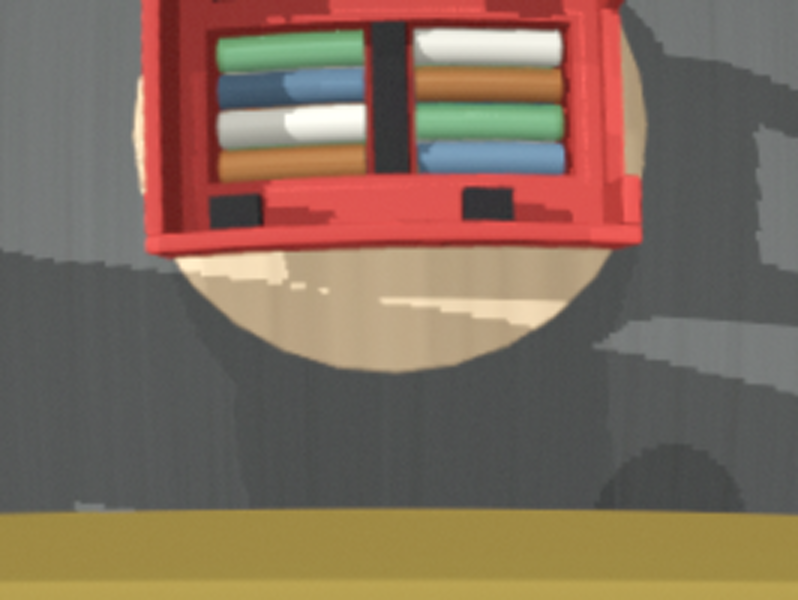

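Run:
```python
from h import *
d=snap("wrist");f=lambda L:np.array(L,float)/3+[150,0]
C=wonz(d,f([(146,253),(641,243),(390,247)]),.1);print("outer",C.round(4))
v=C[1]-C[0];a=np.degrees(np.arctan2(v[1],v[0]));L=np.linalg.norm(v);u=v/L;n=np.array([-u[1],u[0],0]);print(a,L, (C[0]+C[1])/2+n*.053)
K=wonz(d,f([(211,228),(263,226),(463,220),(514,219)]),.092);K2=wonz(d,f([(211,196),(260,194),(463,187),(512,187)]),.092);print("cleats",K.round(4),K2.round(4))
W=wonz(d,f([(391,24),(391,172)]),.07);print("web",W.round(4))
```

```text
outer [[0.4287 0.1881 0.1   ]
 [0.5822 0.1914 0.1   ]
 [0.5043 0.1876 0.1   ]]
1.2346737092963955 0.15360402379115712 [0.50429256 0.24273773 0.1       ]
cleats [[0.448  0.1956 0.092 ]
 [0.4645 0.1956 0.092 ]
 [0.5271 0.197  0.092 ]
 [0.5431 0.1978 0.092 ]] [[0.448  0.206  0.092 ]
 [0.4636 0.206  0.092 ]
 [0.5271 0.2077 0.092 ]
 [0.5425 0.2081 0.092 ]]
web [[0.5047 0.2686 0.07  ]
 [0.5047 0.2155 0.07  ]]
```

Red centre is about (0.5048, 0.2422), yaw +1.2°. The rim, cleats and web agree within 1 mm. I'll go above it.

Run:
```python
from h import *
print(go([.5045,.2427,.17],1.2))
```

```text
(array([154.6140923 ,  -1.29327042,  90.15909604]), array([-4.63599559e-04,  3.83729229e-02, -1.27260850e+00]))
```

```bash
python3 -m crank '[{"grip":1,"offset":[30,-0.5,0],"angular":[0,0,-0.6]},{"grip":1,"offset":[70,-0.8,0],"angular":[0,0,-1.3]},{"grip":1,"offset":[110,-1,0],"angular":[0,0,-1.3]},{"grip":1,"offset":[140,-1,0],"angular":[0,0,-1.3]},{"grip":1,"offset":[154.5,-1,20],"angular":[0,0,-1.3]},{"grip":1,"offset":[154.5,-1,45],"angular":[0,0,-1.3]},{"grip":1,"offset":[154.5,-1,70],"angular":[0,0,-1.3]},{"grip":1,"offset":[154.5,-1,85],"angular":[0,0,-1.3]},{"grip":1,"offset":[154.5,-1,90],"angular":[0,0,-1.3]},{"grip":1,"offset":[154.5,-1,90],"angular":[0,0,-1.3]}]'
python3 -m crank '[{"grip":1,"offset":[0,0,0],"angular":[0,0,0]},{"grip":1,"offset":[0,0,0],"angular":[0,0,0]}]'
python3 - <<'E'
from h import *
d=snap("scene");crop(d,275,175,130,110,6,"pics/s16.png")
print(psinow(),pose()[0],go([.5045,.2427,.12],1.2),pose()[2]['force'],pose()[2]['finger_gap'])
E
```

```text
t: 14.95
tcp_pos: [0.5046, 0.2429, 0.1697]
tool_rot: [0.7, 0.715, -0.001, -0.0]
force: [0.0, -0.8, -2.5]
finger_gap: 0.129
t: 15.15
tcp_pos: [0.5055, 0.2436, 0.1715]
tool_rot: [0.699, 0.715, 0.001, 0.001]
force: [-0.9, 0.2, -3.4]
finger_gap: 0.126
1.2695304924585087 [0.50529106 0.24366823 0.17142013] (array([-0.97560906, -0.92961833, 51.41766971]), array([ 0.13069305, -0.02809698,  0.06956242])) [-0.10608318  0.53260151 -1.46425751] 0.1269524565737402
```

View pics/s16.png

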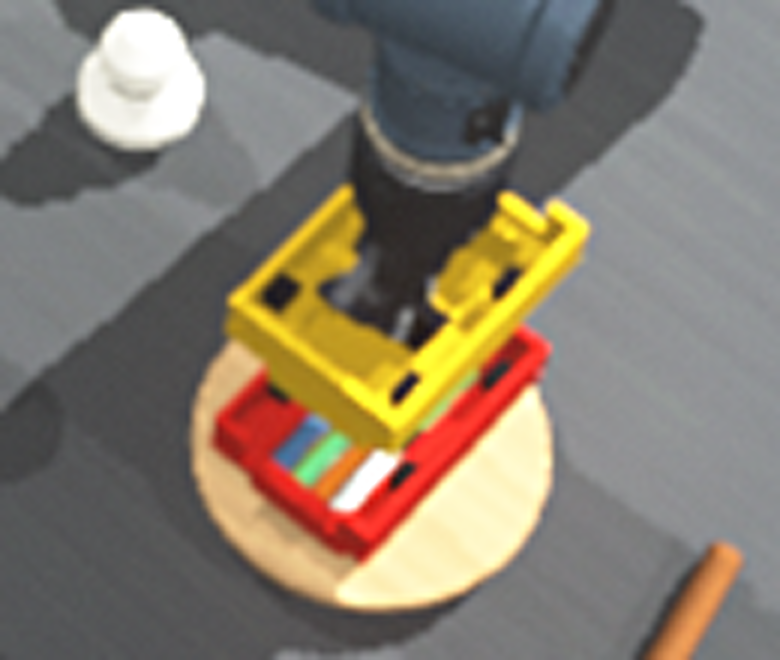

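The scene shows the yellow tote level above the red one. Its opening notch (crop 535,210) faces the robot's edge and the red's opening (crop 290,500) faces away. I'll lower it gently.

```bash
python3 -m crank '[{"grip":1,"offset":[-0.6,-0.6,10],"angular":[0,0,0]},{"grip":1,"offset":[-0.6,-0.6,22],"angular":[0,0,0]},{"grip":1,"offset":[-0.6,-0.6,34],"angular":[0,0,0]},{"grip":1,"offset":[-0.6,-0.6,44],"angular":[0,0,0]},{"grip":1,"offset":[-0.6,-0.6,50],"angular":[0,0,0]},{"grip":1,"offset":[-0.6,-0.6,54],"angular":[0,0,0]},{"grip":1,"offset":[-0.6,-0.6,56],"angular":[0,0,0]},{"grip":1,"offset":[-0.6,-0.6,56],"angular":[0,0,0]}]'
python3 -m crank '[{"grip":1,"offset":[0,0,2],"angular":[0,0,0]},{"grip":1,"offset":[0,0,4],"angular":[0,0,0]},{"grip":1,"offset":[0,0,6],"angular":[0,0,0]},{"grip":1,"offset":[0,0,6],"angular":[0,0,0]}]'
python3 - <<'E'
from h import *
print(psinow(),pose()[0],pose()[2]['force'],pose()[2]['ft_torque'])
E
```

```text
t: 16.0
tcp_pos: [0.5039, 0.2431, 0.1142]
tool_rot: [0.699, 0.715, -0.0, -0.0]
force: [-0.2, -0.2, -2.2]
finger_gap: 0.123
t: 16.4
tcp_pos: [0.5037, 0.243, 0.1082]
tool_rot: [0.699, 0.715, -0.0, -0.0]
force: [-0.2, 0.1, -2.5]
finger_gap: 0.128
1.2840973878571678 [0.50371213 0.24299516 0.10816257] [-0.23485017  0.14764097 -2.51911094] [ 0.00787591 -0.00561347 -0.01965539]
```

Expected seating is at TCP z of about 0.107. There is no contact yet, so I'll creep down.

```bash
python3 -m crank '[{"grip":1,"offset":[0,0,0.7],"angular":[0,0,0]},{"grip":1,"offset":[0,0,1.4],"angular":[0,0,0]},{"grip":1,"offset":[0,0,2],"angular":[0,0,0]},{"grip":1,"offset":[0,0,2],"angular":[0,0,0]}]'
python3 - <<'E'
from h import *
d=snap("scene");crop(d,275,175,130,110,6,"pics/s17.png")
print(psinow(),pose()[0],pose()[2]['force'],pose()[2]['ft_torque'])
E
```

```text
t: 16.8
tcp_pos: [0.5039, 0.2431, 0.1071]
tool_rot: [0.699, 0.715, 0.0, 0.0]
force: [-2.8, -0.5, 5.1]
finger_gap: 0.133
1.2884398389275264 [0.50394463 0.24306569 0.10712479] [-1.98775449 -0.33330015  5.68525897] [-0.07238214  0.2762328   0.03145134]
```

View pics/s17.png

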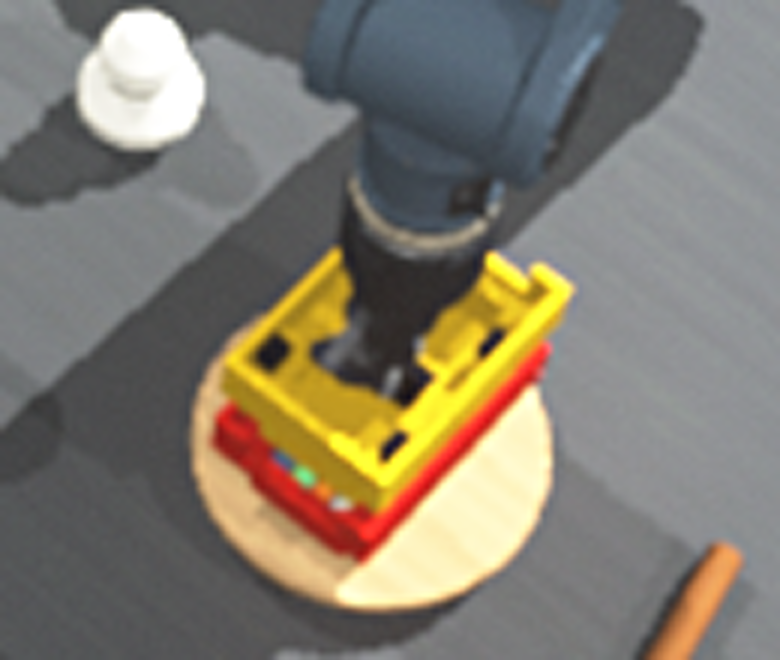

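It is in contact at the predicted height (0.1071), with force going from -2.5 to +5 N. I'll release by part-opening, which keeps clear of the end walls, and then rise.

```bash
python3 -m crank '[{"grip":0.85,"offset":[0,0,0],"angular":[0,0,0]},{"grip":0.7,"offset":[0,0,0],"angular":[0,0,0]},{"grip":0.5,"offset":[0,0,0],"angular":[0,0,0]},{"grip":0.4,"offset":[0,0,0],"angular":[0,0,0]},{"grip":0.4,"offset":[0,0,0],"angular":[0,0,0]},{"grip":0.4,"offset":[0,0,0],"angular":[0,0,0]}]'
python3 -m crank '[{"grip":0.4,"offset":[0,0,-10],"angular":[0,0,0]},{"grip":0.4,"offset":[0,0,-30],"angular":[0,0,0]},{"grip":0.4,"offset":[0,0,-60],"angular":[0,0,0]},{"grip":0.4,"offset":[0,0,-100],"angular":[0,0,0]},{"grip":0.4,"offset":[0,0,-140],"angular":[0,0,0]},{"grip":0.4,"offset":[-50,0,-160],"angular":[0,0,0]},{"grip":0.4,"offset":[-100,0,-160],"angular":[0,0,0]},{"grip":0.4,"offset":[-145,0,-160],"angular":[0,0,0]},{"grip":0.4,"offset":[-150,0,-160],"angular":[0,0,0]},{"grip":0.4,"offset":[-150,0,-160],"angular":[0,0,0]}]'
python3 - <<'E'
from h import *
d=snap("wrist");cv2.imwrite("pics/w18.png",d["pixels"][:,:,::-1])
d=snap("scene");cv2.imwrite("pics/s18.png",d["pixels"][:,:,::-1])
crop(d,285,195,110,90,7,"pics/s18c.png")
d=snap("top");crop(d,164,187,80,80,7,"pics/t18.png")
for c in hulls(yelmask(d),800): print(c.mean(0).round(),rectw(d,c,.162))
print(pose()[0],pose()[2]['force'])
E
```

```text
t: 17.45
tcp_pos: [0.5039, 0.243, 0.1062]
tool_rot: [0.699, 0.715, -0.0, -0.0]
force: [-0.0, 0.2, -0.1]
finger_gap: 0.602
t: 18.45
tcp_pos: [0.5074, 0.0918, 0.267]
tool_rot: [0.7, 0.714, 0.0, 0.0]
force: [-0.7, 0.1, 0.0]
finger_gap: 0.601
[392. 288.] ((332.23974609375, -333.7699279785156), (113.95427703857422, 79.19892883300781), 40.76911926269531)
[333. 283.] ((342.9495849609375, -162.66172790527344), (77.90608215332031, 110.49491882324219), 50.509307861328125)
[189. 223.] ((504.1569519042969, 262.9339904785156), (154.4390411376953, 65.91548919677734), 1.3311803340911865)
[0.50708324 0.094188   0.266451  ] [0.45872372 0.01988297 0.23840711]
```

View pics/w18.png

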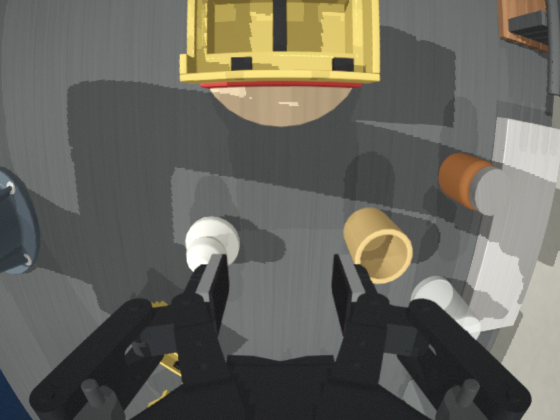

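View pics/s18c.png

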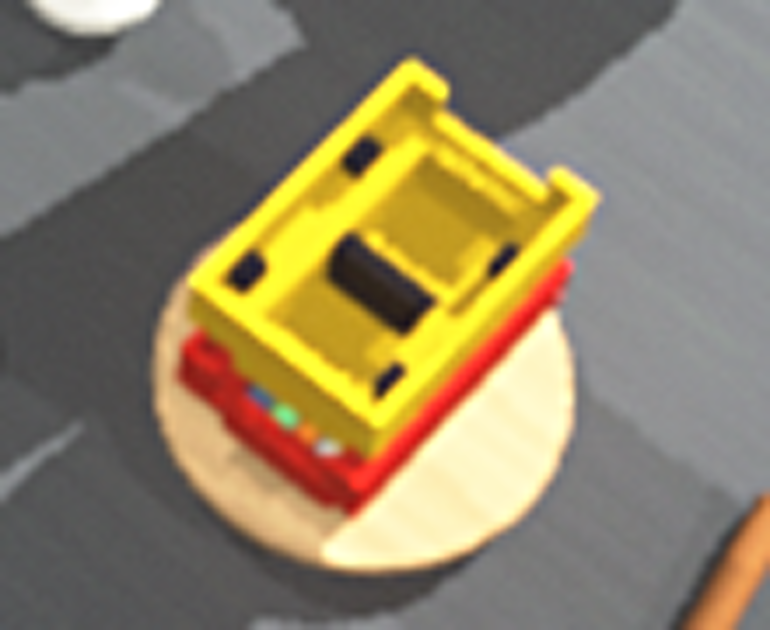

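View pics/t18.png

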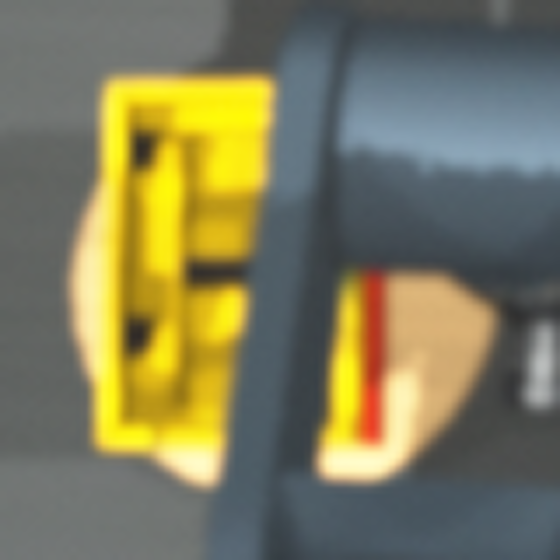

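View pics/s18.png

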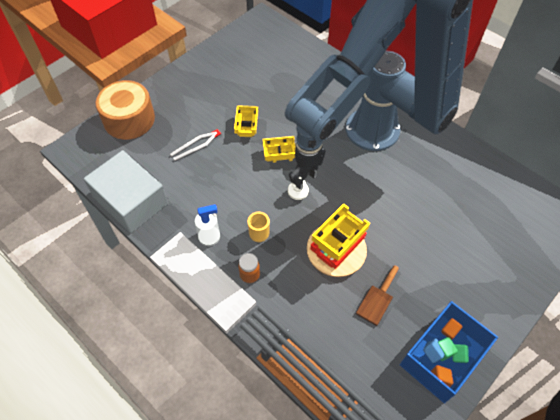

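The yellow tote stands level on the red one, its opening (crop 500,120) toward the robot and the red's toward +x. The bystanders look untouched. One numeric check from the scene rim corners before I hand in.

Run:
```python
from h import *
d=snap("scene");f=lambda L:np.array(L,float)/7+[285,195]
for z in (.14,.162):
    C=onz(d,f([(412,58),(602,200),(378,420),(188,283)]),z)[:,:2];print(z,C.mean(0).round(4),[np.linalg.norm(C[i]-C[(i+1)%4]).round(4) for i in range(4)],[np.degrees(np.arctan2(*(C[a]-C[b])[::-1])).round(1) for a,b in((3,0),(2,1))])
t=snap("top")
for c in hulls(redmask(t),30):
    if 150<c[:,0].mean()<260: print('red visible',c.min(0),c.max(0))
w=snap("wrist")
C=wonz(w,[(181,80),(380,79)],.162);print("near rim",C.round(4))
print("red rim", wonz(w,[(201,86),(363,85)],.1).round(4))
```

```text
0.14 [0.4933 0.2385] [np.float64(0.1104), np.float64(0.1542), np.float64(0.1051), np.float64(0.1597)] [np.float64(1.3), np.float64(-0.7)]
0.162 [0.5044 0.2448] [np.float64(0.1088), np.float64(0.1519), np.float64(0.1035), np.float64(0.1573)] [np.float64(1.3), np.float64(-0.7)]
near rim [[0.4275 0.1931 0.162 ]
 [0.5798 0.1978 0.162 ]]
red rim [[0.4284 0.1912 0.1   ]
 [0.5821 0.1963 0.1   ]]
```

```bash
python3 -c "
from station import manip
print(manip.sense()['t'],manip.sign_off())"
```

```text
the job is handed in; nothing more can be done
18.75 None
```

The job is handed in at 18.75 s of the 67 s allowed, with no verdict reported. By my own checks it met the task.

**What I did:** I pushed the red tote clockwise about 145° with the shut fingers on its long wall near an end, until its opening faced +x. Then I gripped the largest yellow tote by its web, turned it 76°, lowered it onto the red tote's cleats and let go.

**What the last checks showed:**
- **Red tote:** its opening was about 1.2–1.5° off straight away when measured just before lowering. I could not remeasure its angle fully afterwards because the yellow tote covers it.
- **Seating height:** contact came at TCP z 0.107, as predicted for resting on the cleats. The scene rim corners taken at the interlocked rim height put the centre at (0.504, 0.245), close to where I had measured the red one. At the nested height they came out about 11 mm off.
- **Position:** the yellow and red near rims agree within about 2 mm in both x and y in the wrist view.
- **Orientation:** the yellow tote looks level and is within about 2° of square, with its opening toward the robot.
- **Robot and bystanders:** the gripper is clear with zero force. In the final scene picture the bystanders look unmoved, though I did not measure them one by one.

**Where readings disagreed:** the scene picture put the yellow centre about 2.5 mm farther in y than my red-centre estimate. The two rim directions in that picture also differed by 2°. Both are about one pixel of corner reading.

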